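Clear the stuck tablets in the leaning dispenser under the sink

TASK

The cleaning tablets have stuck part-way down the leaning dispenser tube: lift the loose cap off the tube and set it down, right way up and without dropping it, in the round cup moulded in the turntable, then take the wooden pusher from the glass jar and press the tablets down the tube until they bottom out firmly. Stand the pusher back in the jar, foot down and without dropping it, leave the tube open for topping up, and leave everything else where it stands, the jar upright.

Things in the scene. Friction and masses are not known exactly. Their poses are not given: they have to be found in the camera images.
- cap: Loose white plastic cap: skirt 55 mm across (49 mm inside) and 18 mm high including its 4 mm top, with a round knob on top 22 mm across and 28 mm high (46 mm overall). Starts pushed over the tube's mouth with about 3 mm play, so its axis leans with the tube; it only rests there and comes off along the axis. Origin: centre of the skirt's underside, z along the axis towards the knob. 35 g.
- tube_mouth (a point): Centre of the open upper end of the clear dispenser tube (43 mm outside, 38 mm bore, 125 mm deep inside), which is fixed on a steel bracket (foot plate 170 x 90 mm, screwed down) and leans 35 degrees from vertical with the mouth towards the robot's side. z points out of the mouth along the tube's axis; the mouth lies about 140 mm above the table. The cap's 4 mm top rests on this rim.
- tablets (a joint): How far (m) the stack of five white round tablets (36 mm across, 45 mm long, they move as one) stands pushed down the tube: at 0 its top is 30 mm below the mouth, at 0.050 it sits on the tube's bottom with its top 80 mm below the mouth. It starts between 0 and 0.020, stays where left, and takes about 4 N to slide.
- stick: Wooden pusher 176 mm long: a round stem 14 mm across with a thicker foot (20 mm across, 20 mm long) at the lower end, 40 g. Starts standing foot down in the glass jar, leaning about 29 degrees on the jar's rim, its top towards the robot's side; the stem crosses the rim about 100 mm from the foot's end. Origin: centre of the foot's end face, z along the stem towards the top.
- jar: Open clear glass jar, 72 mm outside, 64 mm inside, 95 mm high, floor 6 mm thick, standing loose on the turntable. 420 g. Origin: centre of the underside, z up.
- cup (a point): Centre of the floor of the round moulded cup on the white turntable (cup 66 mm inside, wall 4 mm thick and 14 mm high; turntable 300 mm across with a 14 mm lip). z up. The turntable can turn on its foot but is stiff.
- tin: Round steel scouring pad tin, 86 mm across, 48 mm high, on the turntable. Origin: centre of the underside. Bystander.
- brush: Wooden scrub brush, 115 x 44 x 42 mm, bristles down, on the turntable. Origin: centre of the underside. Bystander.
- dustpan: Yellow dustpan 190 x 210 mm, 45 mm high at the back, with a 110 mm handle towards its -x. Origin: centre of the pan's underside. Bystander.
- spray: White spray bottle, 74 mm across, 240 mm high. Origin: centre of the underside. Bystander.
- carton: Cardboard carton 100 x 140 x 75 mm. Origin: centre of the underside. Bystander.
- lowjar: Small closed amber jar, 66 mm across, 75 mm high. Origin: centre of the underside. Bystander.
- flask: Grey plastic bottle, 72 mm across, 200 mm high. Origin: centre of the underside. Bystander.
Not all that is in view belongs to the job. What is shaped like the cap but blue or red is not meant. What is shaped like the part that bears tube_mouth but orange or red is not meant.

How it is judged:
On the way, in this order (a step that is already met when the one before it is completed fails the run):
1. the cap is lifted clear of the tube (distance between cap and tube_mouth above 0.06 m), for 0.1 s.
2. the cap sits flat in the cup, right way up and let go (horizontal distance between cap and cup below 0.01 m and z of cap in the frame of cup below 0.004 m and angle between cap's own z axis and vertical below 0.12 rad and contact force between the fingers and cap below 0.1 N), for 0.2 s.
3. the pusher presses the tablets firmly (over 6 N) on the tube's bottom (value of joint tablets above 0.0475 m and contact force between stick and tablets above 6 N), for 0.1 s.
At the end, for the whole second after the job is handed in: Cap flat in the cup, knob up (within 10 mm of centre, 4 mm of its floor, tilt under 0.12 rad); tablets within 2.5 mm of the tube's bottom; pusher foot down in the upright jar (foot within 34 mm of its axis, under 30 mm above its underside); all at rest (horizontal distance between cap and cup below 0.01 m and z of cap in the frame of cup below 0.004 m and angle between cap's own z axis and vertical below 0.12 rad and linear speed of each of cap, stick below 0.02 m/s and value of joint tablets above 0.0475 m and z of stick in the frame of jar between 0 and 0.03 m and horizontal distance between stick and jar below 0.034 m and angle between stick's own z axis and vertical below 0.75 rad and angle between jar's own z axis and vertical below 0.1 rad); the robot touches nothing.
It fails at once if the jar is tipped (angle between jar's own z axis and vertical above 0.35 rad).
It fails at once if the cap is dropped or flung (linear speed of cap above 0.7 m/s and contact force between the fingers and cap below 0.05 N).
It fails at once if the pusher is dropped (linear speed of stick above 0.9 m/s and contact force between the fingers and stick below 0.05 N).
It fails at once if a bystander is moved by more than 40 mm (distance of any of tin, brush, dustpan, spray, carton, lowjar, flask from where it was at the start of the episode above 0.04 m).
It also fails if it takes over 72 s, if anything falls off the work surface, if the arm or the gripper's body presses on something with over 40 N, if the wrist force passes 120 N, or if a joint passes its speed limit or range.

ROBOT

A 6-joint arm with a two-finger parallel gripper is mounted at the origin on the work surface. World frame = base frame: x ahead of the robot, y to its left, z up, the work surface at z = 0. Lengths are in m, angles in rad, forces in N, time in s.
With the tool pointing down it reaches from about 0.375 to 0.9 m from the base axis. Payload 3.1 kg.
Tool frame: the origin (TCP) lies midway between the tips of the shut fingers; the grasp point (between the pads) lies 19 mm behind it; z points along the fingers, y is the line along which they close (so a half turn about z gives the same grasp; the last joint's range is limited). The gripper opens to 85 mm and grips with 20 to 120 N. Pads are 22 mm wide; open, the fingers measure 114 mm over their backs; the gripper's body (76 mm by 85 mm) begins 54 mm behind the grasp point. The pads swing forward as they close: fully open they stand 13 mm farther back than shut.
Start: joints at [-1.381, 0.527, 1.433, -0, 1.181, -0.178], TCP at [0.225, -0.583, 0.231] pointing down, gripper open.
Joint ranges: [-3.08, 3.08], [-0.75, 2.2], [0.22, 2.44], [-1.43, 4.57], [0, 2.65], [-2.85, 2.85]. Speed limits (rad/s): [2.79, 2.79, 3.14, 3.14, 3.14, 3.14].

INTERFACE

Orientations are given as a unit quaternion [x, y, z, w].
In Python, from station import manip gives the robot as it stands.
- The arm moves only by the tool drive_tool, never from a script. Its argument "motion" is a list that holds one entry, the list of rows, each a list of 5 numbers: the finger opening in mm, from 0 to 85.4, then the shift along the tool's x, y, z in units of 30 mm (1.0 is 30 mm), then the turn about the tool's z in units of 8 degrees (1.0 is 8 degrees). In form: [[[fingers, x, y, z, yaw], ...]]. A call has 1 to 10 rows; each row is the pose to reach, as a shift and turn from the pose commanded when the call began, along the tool's axes at that moment; what a row does not reach only later rows make up. A row lasts 1/10 s, in which the tool goes at most 50 mm and 8.59 degrees, less where a joint would pass 70% of its speed; a pose out of reach is approached as far as the arm can. A call with a gripper value outside its range is refused whole. The fingers move at their own pace and stop on an object; "squeeze" is the grip in N (left out, the last holds). Time passes only in rows, so rows that repeat a pose let the fingers close. It gives the time, the measured TCP pose, the force, the opening and the grip force at its end, in the units of the state.
- manip.sense(): the state, without advancing time (a new reading comes with each control period).
- manip.snapshot(name): name is "scene" or "top" or "wrist"; returns the picture (420x560x3 uint8, red, green, blue); there is no depth.
- manip.camera_model(name): a dict with "fov_y" (degrees; the focal length in pixels is half the picture's height over the tangent of half this angle, whatever the lens; pixels are square), "cx", "cy" (the principal point, pixels), "origin" and "orientation" of the camera in the world. Camera axes: x right, y up, looking along -z (the intrinsics and any distortion apply to the point x, -y, -z); pixel columns grow to the right and rows downward; lengths in m; the calibration is good to about 2 mm. The wrist camera is an equidistant fisheye: a pixel r from the principal point sees the ray r / f radians off the axis. A picture is of the moment at which its call begins: read the wrist's pose just before it. camera_model takes no time and is no camera call; for the wrist camera it gives the pose at the moment of the call.
- manip.sign_off(): hands the job in; it is judged then, once.
The state is a dict: "t": time; "q": joint angles; "qd": joint speeds; "tau": joint torques, N m; "tcp_pos": TCP position; "tool_rot": TCP orientation; "force": force on the tool from outside, world axes, zero at the start; "ft_torque": the same for the moment, N m; "finger_gap": opening from 0.0 (shut) to 1.0 (fully open); "gripper_force": force on a finger pad.
Only numpy, scipy, OpenCV 4.12 (cv2) and the standard library are available. Lean on these libraries where they do the work, as an engineer would, in place of code of your own. Each camera call takes 0.05 s, during which the arm holds its last target. There are 200 camera calls.

## Working session

There is one attempt and no reset: what is moved stays moved. The work goes in short steps, Python scripts to look and compute and a tool call to move; the robot and the scene stay as the last step left them, time stands still between calls to the robot, and variables do not carry over. Pictures are saved under pics/ and viewed, at most 10 in all, crops included, and the job is handed in when it is done.

Besides the shell and the picture viewer there is one more tool, called in YAML: its name, and indented under it one key for each argument. drive_tool: Moves the arm, as the interface text tells. Its arguments: {"type":"object","properties":{"motion":{"type":"array","items":{"type":"array","items":{"type":"array","items":{"type":"number"}}}},"squeeze":{"type":"number"}},"required":["motion"]}

```bash
mkdir -p pics; ls
cat > h.py <<'E'
import numpy as np, cv2
from station import manip
from scipy.spatial.transform import Rotation as R
def snap(n,f):
    im=manip.snapshot(n); cv2.imwrite(f'pics/{f}.png',im[:,:,::-1]); return im
def ray(n,u,v,cm=None):
    c=cm or manip.camera_model(n); f=210/np.tan(np.radians(c['fov_y'])/2)
    d=np.array([(u-c['cx'])/f,-(v-c['cy'])/f,-1.]); 
    return np.array(c['origin']),R.from_quat(c['orientation']).apply(d/np.linalg.norm(d))
def atz(n,u,v,z):
    o,d=ray(n,u,v); return o+d*(z-o[2])/d[2]
def proj(n,p):
    c=manip.camera_model(n); f=210/np.tan(np.radians(c['fov_y'])/2)
    q=R.from_quat(c['orientation']).inv().apply(np.array(p)-c['origin'])
    return c['cx']+f*q[...,0]/-q[...,2], c['cy']-f*q[...,1]/-q[...,2]
def tri(*obs):
    A=0;b=0
    for n,u,v in obs:
        o,d=ray(n,u,v);P=np.eye(3)-np.outer(d,d);A=A+P;b=b+P@o
    p=np.linalg.solve(A,b)
    return p,[np.round(np.subtract(proj(n,p),(u,v)),1) for n,u,v in obs]
E
python3 - <<'E'
from h import *
a=snap('scene','scene0');b=snap('top','top0')
for n in('scene','top','wrist'): print(n,manip.camera_model(n))
print(manip.sense())
E
```

```text
pics
scene {'fov_y': 55.45521275425307, 'cx': 275.09615187938823, 'cy': 208.97744378443386, 'origin': array([1.21549976, 0.57014809, 1.0402522 ]), 'orientation': array([0.16819423, 0.34380835, 0.83714056, 0.39077129])}
top {'fov_y': 57.477488390060316, 'cx': 275.2418957956005, 'cy': 209.01607193094438, 'origin': array([ 0.2507355 , -0.03269267,  1.48057411]), 'orientation': array([-0.06276729,  0.05378431,  0.7118523 , -0.69744807])}
wrist {'fov_y': 65.70646984690485, 'cx': 281.38252230689517, 'cy': 216.2180431212111, 'origin': array([ 0.29504751, -0.5569243 ,  0.3724153 ]), 'orientation': array([-0.12255956,  0.08621327, -0.55882601,  0.81563467])}
{'t': 0.1, 'q': array([-1.38151855e+00,  5.28362725e-01,  1.43378667e+00, -3.57481149e-06,
        1.18140018e+00, -1.78503301e-01]), 'qd': array([ 0.00169924, -0.00220906, -0.0017345 ,  0.00031686, -0.00060574,
        0.00259699]), 'tau': array([-1.32823002e-04, -4.43301988e+01, -1.78585875e+01, -3.70872121e-04,
        3.92617643e-03,  1.22543759e-05]), 'tcp_pos': array([ 0.22461664, -0.58254729,  0.23043394]), 'tool_rot': array([ 9.83139132e-01,  1.82856474e-01, -6.92408728e-06, -9.78437873e-04]), 'force': array([-0.01345035, -0.45688328,  1.01588351]), 'ft_torque': array([ 0.01083454, -0.01777388,  0.00675473]), 'gripper_force': 0.0, 'finger_gap': 0.9977952717209156}
```

View pics/scene0.png

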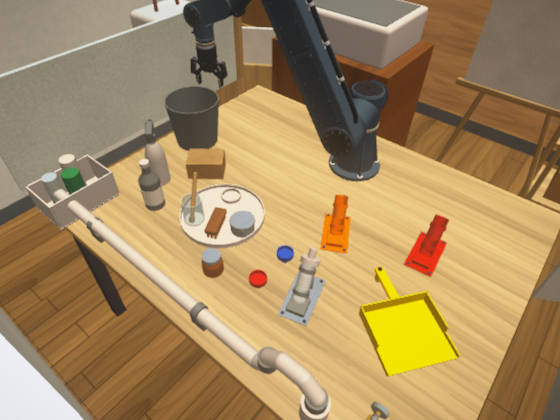

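View pics/top0.png

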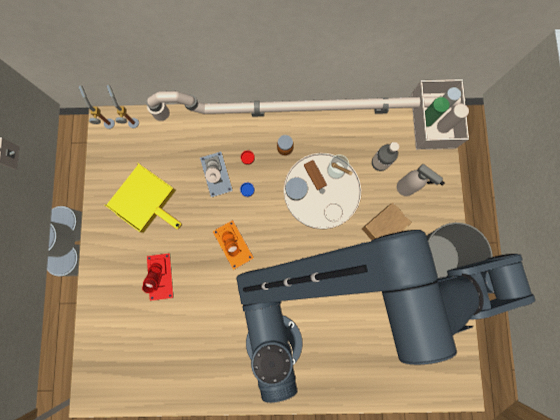

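The scene view has the grey tube with the white cap at (305,270), the jar and stick at (193,210), the cup at (231,195) and the tin at (242,224). In the top view the tube is at (215,172), the jar at (338,168) and the cup at (333,212).

Look-alikes in the scene view:
- **Caps:** blue at (285,254) and red at (258,279).
- **Tubes:** orange at (335,220) and red at (430,240).

I choose the grey bracket with the white cap and will check it in a close crop.

Run:
```python
from h import *
def crop(f,u,v,w,h,s):
    im=cv2.imread(f'pics/{f}.png')[v:v+h,u:u+w]
    im=cv2.resize(im,None,fx=s,fy=s,interpolation=cv2.INTER_CUBIC)
    for k in range(0,w,10): cv2.line(im,(k*s,0),(k*s,8 if (u+k)%50 else 20),(0,0,255),1); cv2.putText(im,str(u+k),(k*s+1,18),0,.35,(255,0,0),1)
    for k in range(0,h,10): cv2.line(im,(0,k*s),(8,k*s),(0,0,255),1); cv2.putText(im,str(v+k),(8,k*s+4),0,.35,(255,0,0),1)
    return im
cv2.imwrite('pics/c1.png',np.hstack([crop('scene0',275,240,57,85,7),crop('top0',190,140,57,85,7)]))
cv2.imwrite('pics/c2.png',np.hstack([crop('scene0',175,165,100,85,4),crop('top0',280,145,90,85,4)]))
```

```text
(no output)
```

View pics/c1.png

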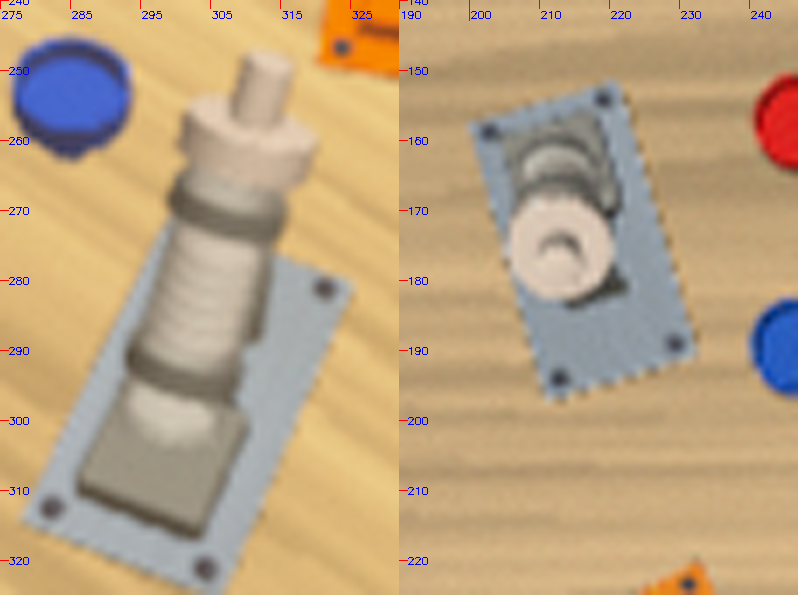

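View pics/c2.png

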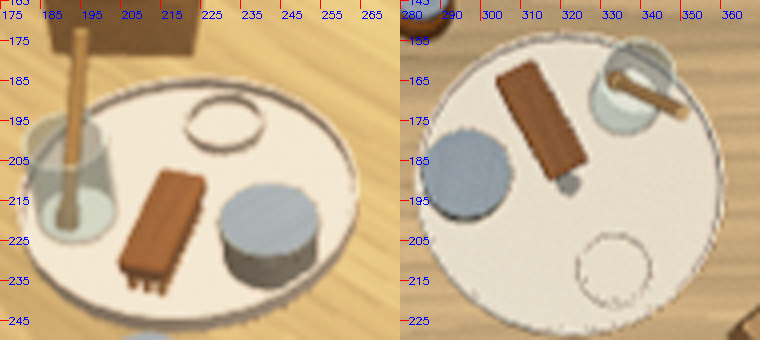

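Run:
```python
from h import *
np.set_printoptions(precision=4,suppress=True)
s=[atz('top',*p,.006) for p in [(202.7,158.9),(219.1,154.3),(213,194),(229.6,189.1)]]
for p in s: print(p)
c=np.mean(s,0); ax=(s[2]+s[3]-s[0]-s[1])/2; n=(s[1]+s[3]-s[0]-s[2])/2
print('c',c,'len',np.linalg.norm(ax),np.linalg.norm(n),'az',np.degrees(np.arctan2(ax[1],ax[0])),np.degrees(np.arctan2(n[1],n[0])))
print([atz('scene',*p,.006) for p in [(321.4,281.1),(282.4,312.6),(304.4,321.3)]])
print('knobtop tri',tri(('scene',313.3,248.6),('top',213.4,176.5)))
print('skirt top',tri(('scene',311.3,256.9),('top',213.3,175.4)))
# turntable: scene ellipse / top circle
print('cup rim top', atz('top',333.3,212.5,.03))
```

```text
[0.7061 0.2701 0.006 ]
[0.7236 0.2044 0.006 ]
[0.5617 0.2277 0.006 ]
[0.58   0.1622 0.006 ]
c [0.6429 0.2161 0.006 ] len 0.1500401306208283 0.06798106203159682 az -163.62844771055475 -74.71948582412205
[array([0.5613, 0.2322, 0.006 ]), array([0.7249, 0.2085, 0.006 ]), array([0.7061, 0.2742, 0.006 ])]
knobtop tri (array([0.5892, 0.2013, 0.1668]), [array([-1.2, -0.1]), array([-0.8,  0.5])])
skirt top (array([0.5999, 0.2053, 0.1427]), [array([-0.9, -0.1]), array([-0.6,  0.4])])
cup rim top [ 0.4742 -0.2384  0.03  ]
```

Run:
```python
from h import *
np.set_printoptions(precision=4,suppress=True)
a=tri(('scene',195,173),('top',351.3,173));b=tri(('scene',191.8,220.5),('top',333.5,164.5))
print('sticktop',a);print('foot',b);d=a[0]-b[0];print(np.linalg.norm(d),np.degrees([np.arctan2(d[1],d[0]),np.arccos(d[2]/np.linalg.norm(d))]))
print('cup rim',tri(('scene',231.2,196),('top',333.5,212.75)))
print('jar base',tri(('scene',193.7,219.5),('top',335.5,171)))
print('tin top',tri(('scene',242.3,219),('top',297,188)))
# turntable rim extremes
print(tri(('scene',222.5,215.5),('top',322.3,191.2)))
```

```text
sticktop (array([ 0.5882, -0.2848,  0.1789]), [array([-0.5, -0.1]), array([-0.4,  0.3])])
foot (array([ 0.6621, -0.2462,  0.0338]), [array([-0.3, -0.1]), array([-0.2,  0.2])])
0.16736295880019142 [-152.4442   29.8728]
cup rim (array([ 0.4745, -0.2401,  0.0193]), [array([-0.2, -0. ]), array([-0.1,  0.1])])
jar base (array([ 0.6427, -0.2578,  0.0145]), [array([0.5, 0.1]), array([ 0.3, -0.3])])
tin top (array([ 0.5645, -0.0991,  0.0634]), [array([-0.6, -0.1]), array([-0.4,  0.3])])
(array([ 0.5617, -0.2008,  0.01  ]), [array([-0.4, -0.1]), array([-0.3,  0.2])])
```

drive_tool:
  motion:
    - [[85, 1.6, -1.5, -0.6, 0.66], [85, 3.2, -3.0, -1.3, 0.66], [85, 4.7, -4.45, -1.3, 0.66], [85, 6.2, -5.9, -1.3, 0.66], [85, 7.7, -7.3, -1.3, 0.66], [85, 9.2, -8.7, -1.3, 0.66], [85, 10.7, -10.1, -1.3, 0.66], [85, 12.1, -11.4, -1.3, 0.66], [85, 13.3, -12.5, -1.3, 0.66], [85, 14.3, -13.5, -1.3, 0.66]]

```text
t: 1.1
tcp_pos: [0.4393, -0.1343, 0.27]
tool_rot: [0.991, 0.137, -0.0, -0.0]
force: [1.0, -0.5, -0.9]
finger_gap: 0.997
gripper_force: 0.0
```

drive_tool:
  motion:
    - [[85, 1.1, -1.2, 0, 0], [85, 2.2, -2.4, 0, 0], [85, 3.3, -3.6, 0, 0], [85, 4.4, -4.8, 0, 0], [85, 5.4, -6.0, 0, 0], [85, 6.4, -7.2, 0, 0], [85, 7.2, -8.3, 0, 0], [85, 7.7, -8.8, 0, 0], [85, 7.9, -9.1, 0, 0], [85, 7.9, -9.1, 0, 0]]

```text
t: 2.1
tcp_pos: [0.5924, 0.1918, 0.2694]
tool_rot: [0.99, 0.138, -0.001, 0.0]
force: [0.2, -0.5, -0.1]
finger_gap: 0.998
gripper_force: 0.0
```

```bash
cat >> h.py <<'E'
def wproj(p,c):
    f=210/np.tan(np.radians(c['fov_y'])/2)
    q=R.from_quat(c['orientation']).inv().apply(np.atleast_2d(p)-c['origin'])
    x,y,z=q[:,0],-q[:,1],-q[:,2]; r=np.hypot(x,y); th=np.arctan2(r,z)
    return np.c_[c['cx']+f*th*x/r, c['cy']+f*th*y/r]
def cyl(c0,a,prof,n=24):
    a=np.array(a)/np.linalg.norm(a); u=np.cross(a,[0,0,1.]) ; u=u/np.linalg.norm(u) if np.linalg.norm(u)>1e-6 else np.array([1.,0,0]); v=np.cross(a,u)
    t=np.linspace(0,2*np.pi,n,endpoint=False)
    return [np.array(c0)+a*z+r*(np.outer(np.cos(t),u)+np.outer(np.sin(t),v)) for z,r in prof]
def axis(az,tilt):
    az,t=np.radians(az),np.radians(tilt); return np.array([np.cos(az)*np.sin(t),np.sin(az)*np.sin(t),np.cos(t)])
E
python3 - <<'E'
from h import *
import json
c=manip.camera_model('wrist'); im=snap('wrist','w1'); s=manip.sense()
print(s['tcp_pos'],s['tool_rot'],c)
json.dump({k:np.array(v).tolist() for k,v in c.items()},open('w1.json','w'))
a=axis(-164.2,35); k=np.array([.595,.2035,.1545]); b=k-.032*a
o=im[:,:,::-1].copy()
for ring in cyl(b,a,[(0,.0275),(.018,.0275),(.018,.011),(.046,.011)]):
    for p in wproj(ring,c): cv2.circle(o,tuple(np.int32(p.round())),1,(0,255,0),-1)
x,y=wproj(k,c)[0].astype(int);print(x,y)
h=np.hstack([im[:,:,::-1],o])[:,:]
x0=max(0,min(x-100,360));y0=max(0,min(y-120,180))
cv2.imwrite('pics/w1c.png',cv2.resize(np.hstack([im[y0:y0+240,x0:x0+160,::-1],o[y0:y0+240,x0:x0+160]]),None,fx=2.5,fy=2.5)); print(x0,y0)
E
```

```text
[0.59201955 0.1907095  0.26953358] [ 9.90475290e-01  1.37687750e-01 -8.35219744e-04  2.94543575e-04] {'fov_y': 65.70646984690485, 'cx': 281.38252230689517, 'cy': 216.2180431212111, 'origin': array([0.66505832, 0.21132439, 0.41130085]), 'orientation': array([-0.11979179,  0.09137302, -0.59517082,  0.78934948])}
267 203
167 83
```

View pics/w1c.png

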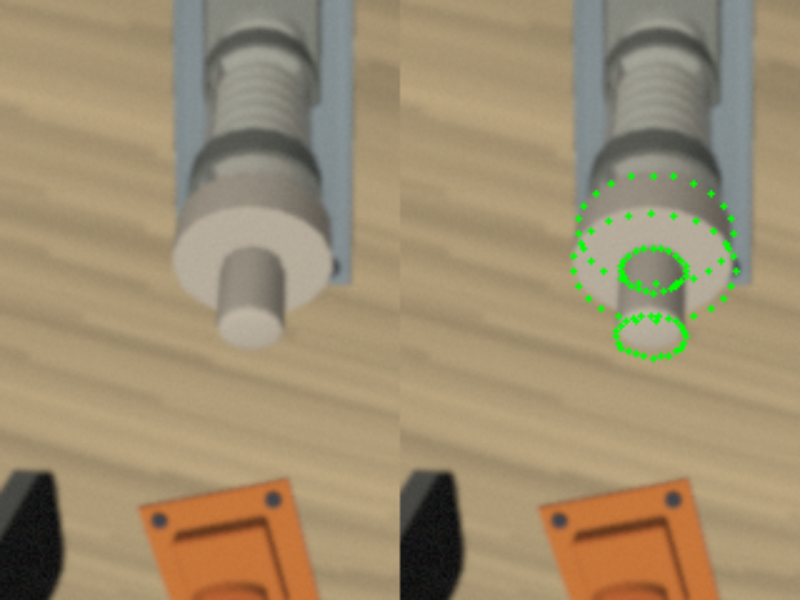

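The crop shows the white cap on the grey tube, with its knob top at crop (252,327) and its skirt at 173–331. The model overlay is about 3 px low and slightly too large. I'll fit it.

Run:
```python
from h import *
import json
from scipy.optimize import least_squares
np.set_printoptions(precision=4,suppress=True)
c=json.load(open('w1.json')); c={k:(np.array(v) if isinstance(v,list) else v) for k,v in c.items()}
g=lambda u,v:(167+u/2.5,83+v/2.5)
m=np.array([g(173,0)[0],g(331,0)[0],g(0,206)[1],g(0,313)[1],g(217,0)[0],g(286,0)[0],g(0,348)[1],g(0,307)[1]])
def pred(p):
    a=axis(p[3],35); b=p[:3]-.014*a
    r=cyl(b,a,[(.018,.0275),(.046,.011)],96); s=wproj(r[0],c); k=wproj(r[1],c)
    return np.array([s[:,0].min(),s[:,0].max(),s[:,1].min(),s[:,1].max(),k[:,0].min(),k[:,0].max(),k[:,1].max(),k[:,1].min()])
def res(p,w=1):
    a=axis(p[3],35); b=p[:3]-.014*a
    e=[]
    for n,z,u,v in [('scene',.046,313.3,248.6),('scene',.018,311.3,256.9),('top',.046,213.4,176.5),('top',.018,213.3,175.4)]:
        e+=list(np.subtract(proj(n,b+z*a),(u,v)))
    return np.r_[pred(p)-m, w*np.array(e), (p[3]+164.2)/1.]
p0=np.array([.595,.2035,.14,-164.2]); p0[:3]-=.018*axis(-164.2,35)*0
for w in (1e-3,.6,2):
    r=least_squares(res,p0,args=(w,),x_scale=[.01,.01,.01,1]); print(w,r.x,'knobctr',r.x[:3]+.018*axis(r.x[3],35)); print(r.fun.round(1))
```

```text
0.001 [   0.6056    0.2067    0.1332 -163.9303] knobctr [0.5957 0.2039 0.1479]
[ 0.2  0.5  0.1  0.4 -0.1 -0.6 -0.  -0.4 -0.   0.  -0.   0.  -0.   0.
 -0.  -0.   0.3]
0.6 [   0.6061    0.2068    0.1355 -163.9195] knobctr [0.5962 0.2039 0.1503]
[-0.   0.8 -0.1  0.5 -0.3 -0.5  0.2 -0.2 -0.6  0.6 -1.   1.1 -0.4  0.6
 -0.4 -0.2  0.3]
2 [   0.6064    0.2069    0.1387 -163.827 ] knobctr [0.5965 0.204  0.1535]
[-0.6  1.   0.1  1.2 -0.6 -0.5  1.1  0.5 -2.   0.6 -3.1  2.3 -1.8  1.5
 -1.7 -1.4  0.4]
```

drive_tool:
  motion:
    - [[85, 0.05, -0.39, 0.5, 0], [85, 0.05, -0.39, 1.5, 0], [85, 0.05, -0.39, 2.5, 0], [85, 0.05, -0.39, 3.3, 0], [85, 0.05, -0.39, 3.9, 0], [85, 0.05, -0.39, 4.2, 0], [85, 0.05, -0.39, 4.2, 0], [50, 0.05, -0.39, 4.2, 0], [40, 0.05, -0.39, 4.2, 0], [40, 0.05, -0.39, 4.2, 0]]
  squeeze: 30

```text
t: 3.15
tcp_pos: [0.5916, 0.2027, 0.1453]
tool_rot: [0.991, 0.137, 0.001, 0.0]
force: [-0.4, -0.3, -0.4]
finger_gap: 0.509
gripper_force: 0.0
```

drive_tool:
  motion:
    - [[30, 0, 0, 0, 0], [20, 0, 0, 0, 0], [10, 0, 0, 0, 0], [10, 0, 0, 0, 0], [10, 0, 0, 0, 0]]
  squeeze: 30

```text
t: 3.65
tcp_pos: [0.5912, 0.2028, 0.1448]
tool_rot: [0.991, 0.137, 0.0, -0.0]
force: [-0.5, -1.1, 5.7]
finger_gap: 0.246
gripper_force: 29.4
```

drive_tool:
  motion:
    - [[10, -0.1, 0, -0.15, 0], [10, -0.25, 0, -0.36, 0], [10, -0.45, 0, -0.64, 0], [10, -0.7, 0, -1.0, 0], [10, -0.95, 0, -1.36, 0], [10, -1.2, 0, -1.7, 0], [10, -1.45, 0, -2.1, 0], [10, -1.6, 0, -2.5, 0], [10, -1.6, 0, -3.2, 0], [10, -1.6, 0, -3.7, 0]]

```text
t: 4.65
tcp_pos: [0.5448, 0.1895, 0.2571]
tool_rot: [0.991, 0.137, 0.001, -0.0]
force: [0.4, 0.3, -0.3]
finger_gap: 0.244
gripper_force: 29.4
```

Run:
```python
from h import *
import json
im=snap('scene','s1');c=manip.camera_model('wrist'); w=snap('wrist','w2');s=manip.sense();print(s['tcp_pos'],s['tool_rot'],s['finger_gap'])
json.dump({k:np.array(v).tolist() for k,v in c.items()},open('w2.json','w'))
cv2.imwrite('pics/v2.png',np.hstack([cv2.resize(im[190:340,240:373,::-1],None,fx=3,fy=3),cv2.resize(w[120:420,160:360,::-1],(300,450))]))
```

```text
[0.54626356 0.18979104 0.258211  ] [ 9.90509175e-01  1.37411263e-01  3.11751309e-03 -1.70814140e-05] 0.2425081522178771
```

View pics/v2.png

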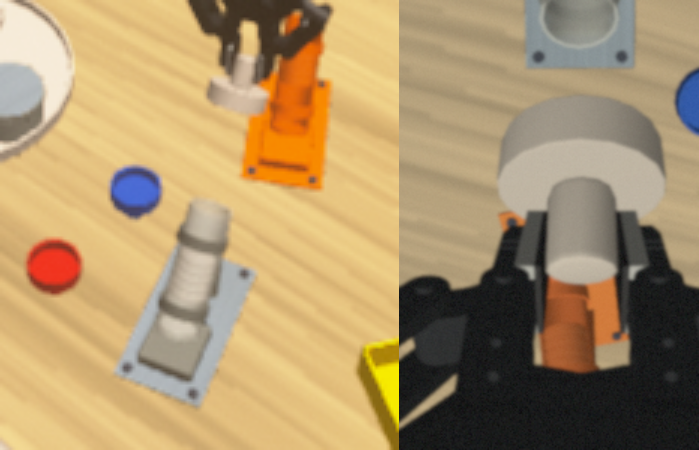

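Run:
```python
from h import *
import json
from scipy.optimize import least_squares
np.set_printoptions(precision=4,suppress=True)
c=json.load(open('w2.json')); c={k:(np.array(v) if isinstance(v,list) else v) for k,v in c.items()}
U=lambda x:160+(x-399)/1.5; V=lambda y:120+y/1.5
m=np.array([U(498),U(665),V(220),U(547),U(617),V(283),V(256),V(95)])
def pred(p):
    a=axis(p[3],p[4]); b=p[:3]-.032*a
    r=cyl(b,a,[(.018,.0275),(.046,.011),(0,.0275)],96); s,k,l=[wproj(x,c) for x in r]
    return np.array([min(s[:,0].min(),l[:,0].min()),max(s[:,0].max(),l[:,0].max()),s[:,1].max(),k[:,0].min(),k[:,0].max(),k[:,1].max(),k[:,1].min(),l[:,1].min()])
r=least_squares(lambda p:np.r_[pred(p)-m,(p[3]+164)/2],[.545,.19,.265,-164,35],x_scale=[.01,.01,.01,1,1]);print(r.x,r.fun.round(1))
```

```text
[   0.5507    0.1898    0.2628 -163.7848   40.6017] [ 0.3 -0.2  1.3 -0.7  0.6 -2.1  1.3 -0.5  0.1]
```

drive_tool:
  motion:
    - [[10, -0.3, 0.4, -0.2, 0], [10, -0.9, 1.3, -0.2, 0], [10, -1.7, 2.4, -0.2, 0], [10, -2.6, 3.7, -0.2, 0], [10, -3.5, 5.0, -0.2, 0], [10, -4.4, 6.3, -0.2, 0], [10, -5.3, 7.6, -0.2, 0], [10, -6.2, 8.9, -0.2, 0], [10, -7.1, 10.2, -0.2, 0], [10, -7.9, 11.4, -0.2, 0]]

```text
t: 5.75
tcp_pos: [0.4073, -0.2057, 0.2606]
tool_rot: [0.991, 0.137, -0.001, -0.001]
force: [0.6, -0.1, -0.2]
finger_gap: 0.248
gripper_force: 29.4
```

drive_tool:
  motion:
    - [[10, -0.7, 0.9, 0.0, 0], [10, -1.1, 1.5, 0.0, 0], [10, -1.2, 1.7, 0.0, 0], [10, -1.2, 1.7, 0, 0], [10, -1.2, 1.7, 0, 0]]

```text
t: 6.25
tcp_pos: [0.3886, -0.2617, 0.2607]
tool_rot: [0.99, 0.138, -0.0, -0.001]
force: [-0.2, 1.0, -0.8]
finger_gap: 0.241
gripper_force: 29.4
```

Run:
```python
from h import *
import json
c=manip.camera_model('wrist'); w=snap('wrist','w3');s=manip.sense();print(s['tcp_pos'],s['tool_rot'],s['finger_gap'])
json.dump({k:np.array(v).tolist() for k,v in c.items()},open('w3.json','w'))
print(wproj([[.4745,-.239,.029],[.643,-.258,.015],[.588,-.285,.179]],c))
cv2.imwrite('pics/w3c.png',cv2.resize(w[:,:,::-1],None,fx=1.4,fy=1.4))
```

```text
[ 0.38883062 -0.2614751   0.26081726] [ 9.90435080e-01  1.37977392e-01 -2.87567115e-04 -7.12992694e-04] 0.24468480760440306
[[282.63736821 106.17566997]
 [336.07693147 -14.79410338]
 [387.60801761 -23.14111924]]
```

View pics/w3c.png

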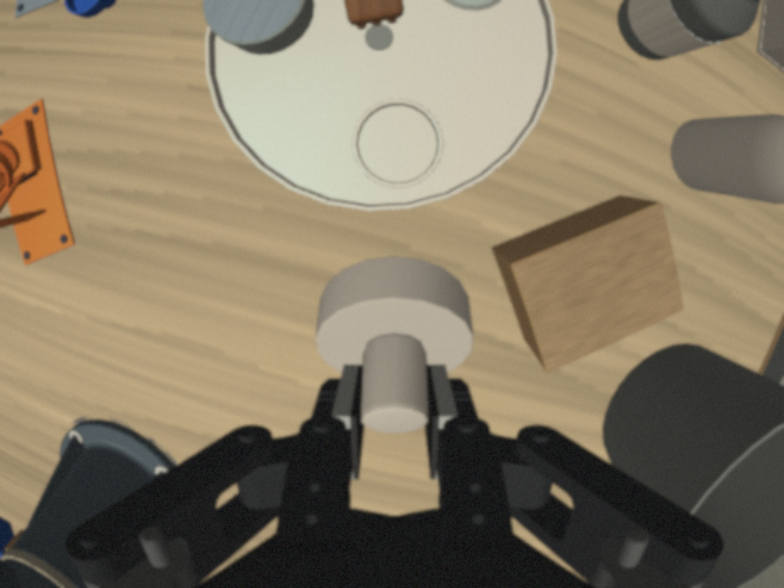

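The wrist view shows the cup ring at (397,143) in the 1.4x picture, empty, with the cap held and leaning.

Run:
```python
from h import *
import json
from scipy.optimize import least_squares
np.set_printoptions(precision=4,suppress=True)
c=json.load(open('w3.json')); c={k:(np.array(v) if isinstance(v,list) else v) for k,v in c.items()}
ext=lambda s:[s[:,0].min(),s[:,0].max(),s[:,1].min(),s[:,1].max()]
m=np.array([357,438,102,184])/1.4
for z in (.02,.025,.03):
  f=lambda p:np.array(ext(wproj(cyl([p[0],p[1],z],[0,0,1],[(0,.033)],96)[0],c)))-m
  r=least_squares(f,[.47,-.24],x_scale=.01);print(z,r.x,r.fun.round(1))
m2=np.array([206,554,210])/1.4
f=lambda p:np.array(ext(wproj(cyl([p[0],p[1],p[2]],[0,0,1],[(0,.150)],96)[0],c)))[[0,1,3]]-m2
r=least_squares(f,[.56,-.2,.03],x_scale=.01);print('table',r.x,r.fun.round(1))
m=np.array([317,472,402,431,362,426,257])/1.4
def pred(p):
    a=axis(p[3],p[4]); b=p[:3]-.032*a
    s,k,l=[ext(wproj(x,c)) for x in cyl(b,a,[(.018,.0275),(.046,.011),(0,.0275)],96)]
    return np.array([min(s[0],l[0]),max(s[1],l[1]),k[2],k[3],k[0],k[1],l[2]])
r=least_squares(lambda p:np.r_[pred(p)-m,(p[3]+164)/2],[.39,-.26,.265,-164,35],x_scale=[.01,.01,.01,1,1]);print(r.x,r.fun.round(1))
```

```text
0.02 [ 0.4799 -0.239 ] [ 0.4 -0.4  1.4 -1.4]
0.025 [ 0.4797 -0.2391] [ 0. -0.  1. -1.]
0.03 [ 0.4794 -0.2391] [-0.4  0.4  0.6 -0.6]
table [ 0.5656 -0.1977  0.0223] [-0.  0.  0.]
[   0.3926   -0.2617    0.2633 -164.2737   33.0938] [ 0.7 -0.8  0.2 -0.1 -1.2  1.3 -0.1 -0.1]
```

drive_tool:
  motion:
    - [[10, 0.6, 0.0, 0.3, 0], [10, 1.4, 0.1, 1.2, 0], [10, 2.0, 0.1, 2.4, 0], [10, 2.2, 0.1, 3.6, 0], [10, 2.2, 0.1, 4.7, 0], [10, 2.2, 0.1, 5.5, 0], [10, 2.2, 0.1, 6.0, 0], [10, 2.2, 0.1, 6.3, 0], [10, 2.2, 0.1, 6.5, 0], [10, 2.2, 0.1, 6.5, 0]]

```text
t: 7.3
tcp_pos: [0.4535, -0.2472, 0.0659]
tool_rot: [0.99, 0.138, -0.0, -0.0]
force: [-0.0, -0.7, 0.1]
finger_gap: 0.244
gripper_force: 29.4
```

drive_tool:
  motion:
    - [[10, 0, 0, 0.05, 0], [10, 0, 0, 0.1, 0], [10, 0, 0, 0.15, 0], [10, 0, 0, 0.2, 0]]

```text
t: 7.7
tcp_pos: [0.4535, -0.2481, 0.0604]
tool_rot: [0.991, 0.137, 0.0, 0.0]
force: [-0.4, 0.2, 0.3]
finger_gap: 0.245
gripper_force: 29.4
```

drive_tool:
  motion:
    - [[10, 0, 0, 0.05, 0], [10, 0, 0, 0.1, 0], [10, 0, 0, 0.15, 0]]

```text
t: 8.0
tcp_pos: [0.4533, -0.2479, 0.0555]
tool_rot: [0.991, 0.137, -0.0, 0.0]
force: [0.2, -0.1, -0.4]
finger_gap: 0.243
gripper_force: 29.4
```

drive_tool:
  motion:
    - [[10, 0, 0, 0.04, 0], [10, 0, 0, 0.08, 0], [10, 0, 0, 0.08, 0]]

```text
t: 8.3
tcp_pos: [0.4537, -0.2479, 0.0532]
tool_rot: [0.991, 0.137, 0.0, 0.0]
force: [1.1, 0.9, 0.8]
finger_gap: 0.243
gripper_force: 29.5
```

drive_tool:
  motion:
    - [[10, 0, 0, 0.04, 0], [10, 0, 0, 0.08, 0], [10, 0, 0, 0.08, 0]]

```text
t: 8.6
tcp_pos: [0.4545, -0.2481, 0.0515]
tool_rot: [0.991, 0.137, 0.001, 0.001]
force: [3.0, 1.9, 5.9]
finger_gap: 0.242
gripper_force: 30.0
```

drive_tool:
  motion:
    - [[10, 0, 0, 0.04, 0], [10, 0, 0, 0.08, 0], [10, 0, 0, 0.08, 0]]

```text
t: 8.9
tcp_pos: [0.4556, -0.2486, 0.0494]
tool_rot: [0.991, 0.137, 0.002, 0.002]
force: [6.3, 2.9, 0.2]
finger_gap: 0.247
gripper_force: 29.3
```

drive_tool:
  motion:
    - [[22, 0.1, 0, 0, 0], [23, 0.15, 0, 0, 0], [24, 0.2, 0, 0, 0], [25, 0.2, 0, 0, 0], [26, 0.2, 0, 0, 0], [27, 0.2, 0, 0, 0], [28, 0.2, 0, 0, 0], [30, 0.2, 0, 0, 0]]
  squeeze: 20

```text
t: 9.7
tcp_pos: [0.459, -0.2462, 0.0484]
tool_rot: [0.991, 0.137, -0.0, -0.0]
force: [0.7, 0.1, 0.3]
finger_gap: 0.355
gripper_force: 0.0
```

Run:
```python
from h import *
import json
c=manip.camera_model('wrist'); w=snap('wrist','w4');s=manip.sense();print(s['tcp_pos'],s['force'],s['finger_gap'],s['gripper_force'])
json.dump({k:np.array(v).tolist() for k,v in c.items()},open('w4.json','w'))
cv2.imwrite('pics/w4c.png',cv2.resize(w[100:400,160:400,::-1],None,fx=2,fy=2))
```

```text
[ 0.45903247 -0.2462157   0.04837423] [0.35608909 1.24563198 0.33439053] 0.3506271610082138 0.0
```

View pics/w4c.png

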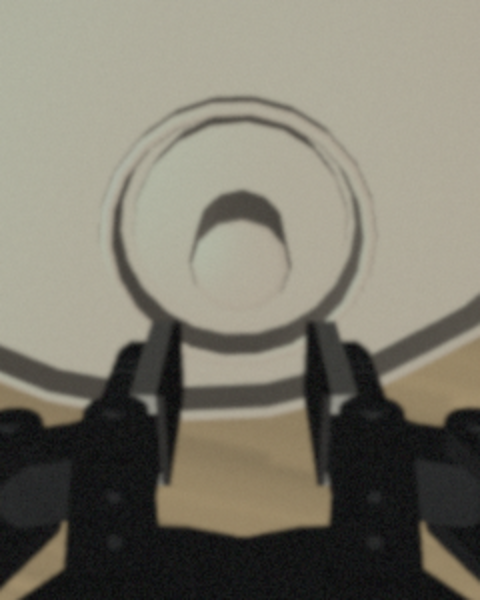

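The cap sits flat inside the cup ring, knob up at crop (240,262), and the fingers are clear. Next is the stick.

drive_tool:
  motion:
    - [[34, 0, 0, -0.3, 0], [40, 0, 0, -1.1, 0], [60, 0, 0, -2.4, 0], [70, 0, 0, -3.9, 0], [70, 0.2, 0.2, -5.4, 0], [70, 0.7, 0.8, -6.7, 0], [70, 1.3, 1.4, -7.7, 0], [70, 1.7, 1.9, -8.2, 0], [70, 1.85, 2.05, -8.4, 0], [70, 1.85, 2.05, -8.4, 0]]

```text
t: 10.75
tcp_pos: [0.5294, -0.2904, 0.301]
tool_rot: [0.991, 0.137, 0.0, 0.0]
force: [0.4, 0.2, 0.0]
finger_gap: 0.819
gripper_force: 0.0
```

Run:
```python
from h import *
import json
manip.snapshot('top'); manip.snapshot('top')
c=manip.camera_model('wrist'); w=snap('wrist','w5');s=manip.sense();print(s['tcp_pos'],s['tool_rot'],s['force'])
json.dump({k:np.array(v).tolist() for k,v in c.items()},open('w5.json','w'))
a=axis(-152.4,29.9); b=np.array([.588,-.285,.179])-.176*a; print(b)
o=w[:,:,::-1].copy(); rings=[wproj(r,c) for r in cyl(b,a,[(0,.01),(.02,.01),(.02,.007),(.176,.007)])+cyl([.643,-.258,.015],[0,0,1],[(0,.036),(.095,.036)])]
for g in rings:
    for p in g: cv2.circle(o,tuple(np.int32(p.round())),1,(0,0,255),-1)
P=np.vstack(rings); print(P.min(0),P.max(0))
x0=int(max(0,min(P[:,0].mean()-90,370)));y0=int(max(0,min(P[:,1].mean()-140,140)));print(x0,y0)
cv2.imwrite('pics/w5c.png',cv2.resize(np.hstack([w[y0:y0+280,x0:x0+190,::-1],o[y0:y0+280,x0:x0+190]]),None,fx=2.1,fy=2.1))
```

```text
[ 0.52757905 -0.28895002  0.29874054] [ 0.99051496  0.13738565 -0.0015777  -0.00167677] [0.60436266 0.01433368 0.30981075]
[ 0.66575004 -0.24435326  0.02642617]
[246.85795922  40.35490928] [319.00258798 144.98467892]
192 0
```

View pics/w5c.png

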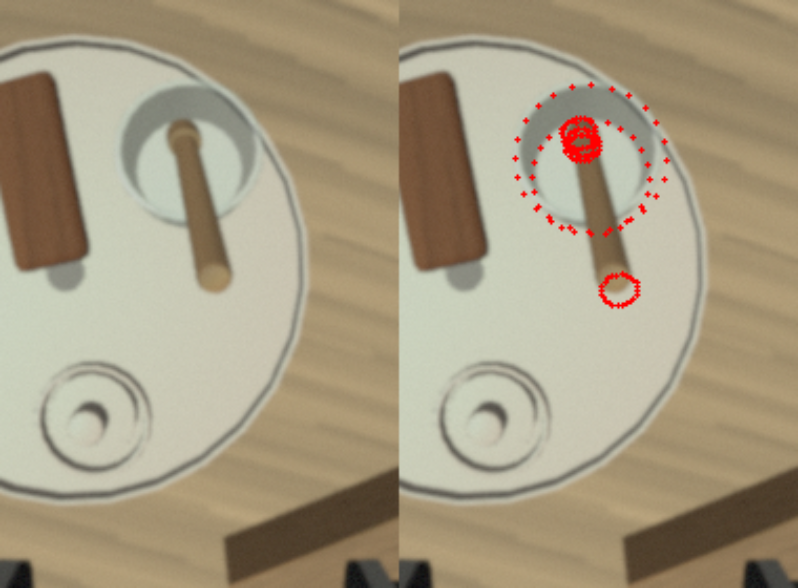

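```bash
cat >> h.py <<'E'
def wray(u,v,z,c):
    f=210/np.tan(np.radians(c['fov_y'])/2); x,y=u-c['cx'],v-c['cy']; r=np.hypot(x,y); th=r/f
    d=R.from_quat(c['orientation']).apply([np.sin(th)*x/r,-np.sin(th)*y/r,-np.cos(th)]); o=np.array(c['origin'])
    return o+d*(z-o[2])/d[2]
def load(f):
    import json
    return {k:(np.array(v) if isinstance(v,list) else v) for k,v in json.load(open(f)).items()}
E
python3 - <<'E'
from h import *
np.set_printoptions(precision=4,suppress=True)
c=load('w5.json'); W=lambda u,v,z: wray(192+u/2.1,v/2.1,z,c)
t=W(213,278,.1797); b=W(183.5,138,.0433); d=t-b
print(t,b,np.linalg.norm(d),np.degrees([np.arctan2(d[1],d[0]),np.arccos(d[2]/np.linalg.norm(d))]))
print('jar rim',W(189.5,155,.110),'cap top',W(88,424,.015+.046))
a=d/np.linalg.norm(d)
for L in (130,140,145): print(L,t-a*(.176-L/1000))
print(manip.sense()['tcp_pos'])
E
```

```text
[ 0.5915 -0.2813  0.1797] [ 0.6609 -0.2485  0.0433] 0.1565320238733165 [-154.6736   29.3798]
jar rim [ 0.6435 -0.2571  0.11  ] cap top [ 0.4874 -0.2403  0.061 ]
130 [ 0.6119 -0.2717  0.1396]
140 [ 0.6075 -0.2738  0.1483]
145 [ 0.6053 -0.2748  0.1527]
[ 0.5276 -0.289   0.2987]
```

drive_tool:
  motion:
    - [[60, 0.7, 0.1, 0, -0.6], [60, 1.6, 0.2, 0, -1.19], [60, 2.4, 0.24, 0.6, -1.19], [60, 2.7, 0.24, 1.6, -1.19], [60, 2.7, 0.24, 2.7, -1.19], [60, 2.7, 0.24, 3.8, -1.19], [60, 2.7, 0.24, 4.7, -1.19], [60, 2.7, 0.24, 5.3, -1.19], [60, 2.7, 0.24, 5.65, -1.19], [60, 2.7, 0.24, 5.65, -1.19]]

```text
t: 11.9
tcp_pos: [0.6072, -0.2739, 0.1284]
tool_rot: [0.976, 0.219, -0.002, -0.002]
force: [0.3, 0.3, -0.9]
finger_gap: 0.701
gripper_force: 0.0
```

drive_tool:
  motion:
    - [[50, 0, 0, 0, 0], [40, 0, 0, 0, 0], [30, 0, 0, 0, 0], [25, 0, 0, 0, 0], [20, 0, 0, 0, 0], [15, 0, 0, 0, 0], [8, 0, 0, 0, 0], [4, 0, 0, 0, 0], [4, 0, 0, 0, 0]]
  squeeze: 30

```text
t: 12.8
tcp_pos: [0.6092, -0.2752, 0.131]
tool_rot: [0.976, 0.219, 0.0, 0.0]
force: [-0.9, 0.7, 0.6]
finger_gap: 0.154
gripper_force: 29.2
```

drive_tool:
  motion:
    - [[4, 0, 0, 0, 0], [4, 0, 0, -0.1, 0], [4, 0, 0, -0.4, 0], [4, 0, 0, -0.9, 0], [4, 0, 0, -1.6, 0], [4, 0, 0, -2.5, 0], [4, 0, 0, -3.4, 0], [4, 0, 0, -4.2, 0], [4, 0, 0, -4.8, 0], [4, 0, 0, -5.0, 0]]
  squeeze: 90

```text
t: 13.8
tcp_pos: [0.6103, -0.2759, 0.2851]
tool_rot: [0.976, 0.219, 0.002, 0.002]
force: [1.5, 0.1, 0.8]
finger_gap: 0.139
gripper_force: 87.6
```

Run:
```python
from h import *
s=manip.sense();print(s['t'],s['tcp_pos'],s['tool_rot'],s['force'],s['finger_gap'])
for n in('scene','top'): snap(n,n+'6')
c=manip.camera_model('wrist'); w=snap('wrist','w6')
import json;json.dump({k:np.array(v).tolist() for k,v in c.items()},open('w6.json','w'))
a=cv2.imread('pics/scene6.png')[120:270,150:290]
cv2.imwrite('pics/v6.png',np.hstack([cv2.resize(a,None,fx=2.8,fy=2.8),cv2.resize(w[0:420,150:430,::-1],(280,420))]))
```

```text
13.8 [ 0.6103443  -0.27589625  0.28509306] [0.97568615 0.21914762 0.00226445 0.00239531] [1.47227716 0.13947279 0.79291595] 0.13884253566398275
```

View pics/v6.png

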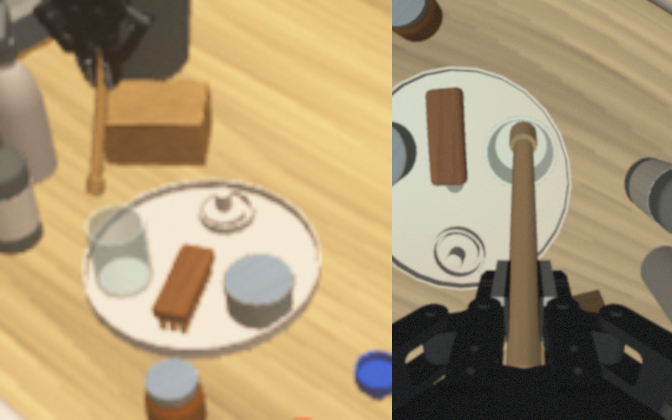

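Run:
```python
from h import *
np.set_printoptions(precision=4,suppress=True)
c=load('w6.json'); T=np.array([.61034,-.27590,.28509]); az=2*np.degrees(np.arctan2(.21915,.97569))
x=np.array([np.cos(np.radians(az)),np.sin(np.radians(az)),0]); print('xaz',az)
P=T+x*-.0009+np.array([0,0,.0173])
for tilt in (27,29.4,32):
    a=axis(az-180,tilt); g=[wproj(r,c) for r in cyl(P-.14*a,a,[(0,.01),(.02,.01)],96)]
    print(tilt,'foot end ext',g[0].min(0),g[0].max(0),'shoulder',g[1].min(0),g[1].max(0))
# brown mask in scene/top/wrist for foot
w=cv2.imread('pics/w6.png'); print(w[90:160:4,281].tolist())
```

```text
xaz 25.318256260264814
27 foot end ext [267.7891 122.4077] [294.3275 145.2338] shoulder [266.8382 135.7987] [295.2567 159.7045]
29.4 foot end ext [267.6111 115.7092] [294.5187 138.5265] shoulder [266.6548 129.8256] [295.4516 153.6558]
32 foot end ext [267.4043 108.456 ] [294.7401 131.263 ] shoulder [266.442  123.3805] [295.6771 147.1224]
[[172, 191, 193], [183, 202, 203], [188, 208, 209], [190, 211, 212], [190, 211, 212], [190, 211, 212], [189, 209, 210], [193, 210, 203], [88, 114, 131], [71, 101, 122], [72, 102, 124], [92, 126, 147], [93, 129, 147], [81, 112, 135], [76, 106, 132], [78, 110, 134], [77, 110, 133], [78, 109, 133]]
```

The jar is empty, the stick is held foot-down, the cap is seated in the cup (scene crop 226,208), and the foot end is at wrist v≈121. Next I'll work out the moves to the tube.

```bash
cat > plan.py <<'E'
from h import *
np.set_printoptions(precision=4,suppress=True)
def target(d,M=(.606,.207,.1365),off=.0035,fr=(.0637,-.1069)):
    a=axis(-163.9,35); h=axis(-163.9,90); h[2]=0; x=-h
    p=h*np.cos(np.radians(35))-np.array([0,0,np.sin(np.radians(35))])
    return np.array(M)-d*a+off*p-fr[0]*x-np.array([0,0,fr[1]])
def units(delta,q):
    return R.from_quat(q).inv().apply(delta)/.03
E
python3 - <<'E'
from plan import *
s=manip.sense(); print(s['tcp_pos'],s['t'])
for d in(-.05,0): print(d,target(d),units(target(d)-s['tcp_pos'],s['tool_rot']))
E
```

```text
[ 0.609  -0.2751  0.2813] 13.95
-0.05 [0.5145 0.1806 0.2824] [  3.6464 -15.0767  -0.0405]
0 [0.542  0.1885 0.2414] [  4.5897 -14.9242   1.3251]
```

drive_tool:
  motion:
    - [[4, 0.1, -0.4, -0.3, 0.1], [4, 0.3, -1.3, -0.5, 0.3], [4, 0.6, -2.6, -0.5, 0.5], [4, 1.0, -4.0, -0.5, 0.7], [4, 1.35, -5.4, -0.5, 0.9], [4, 1.7, -6.8, -0.5, 1.15], [4, 2.05, -8.2, -0.5, 1.15], [4, 2.4, -9.6, -0.5, 1.15], [4, 2.75, -11.0, -0.5, 1.15], [4, 3.1, -12.4, -0.5, 1.15]]

```text
t: 14.95
tcp_pos: [0.5324, 0.1032, 0.2954]
tool_rot: [0.99, 0.14, -0.001, -0.0]
force: [0.7, 0.5, -0.5]
finger_gap: 0.144
gripper_force: 87.6
```

Run:
```python
from plan import *
s=manip.sense(); print(s['tcp_pos'],s['t'],2*np.degrees(np.arctan2(s['tool_rot'][1],s['tool_rot'][0])))
for d in(-.03,): print(d,target(d),units(target(d)-s['tcp_pos'],s['tool_rot']))
```

```text
[0.5324 0.1032 0.2954] 14.95 16.09053045163636
-0.03 [0.5255 0.1838 0.266 ] [ 0.5241 -2.644   0.9835]
```

drive_tool:
  motion:
    - [[4, 0.2, -1.0, 0.1, 0], [4, 0.35, -1.8, 0.3, 0], [4, 0.4, -2.2, 0.5, 0], [4, 0.4, -2.3, 0.6, 0], [4, 0.4, -2.3, 0.6, 0], [4, 0.4, -2.3, 0.6, 0]]

```text
t: 15.55
tcp_pos: [0.5267, 0.1695, 0.2778]
tool_rot: [0.99, 0.14, -0.0, 0.0]
force: [-0.5, -0.2, -0.5]
finger_gap: 0.138
gripper_force: 87.6
```

Run:
```python
from plan import *
import json
c=manip.camera_model('wrist'); w=snap('wrist','w7'); top=snap('top','top7'); sc=snap('scene','sc7')
json.dump({k:np.array(v).tolist() for k,v in c.items()},open('w7.json','w'))
s=manip.sense(); print(s['tcp_pos'],s['t'],2*np.degrees(np.arctan2(s['tool_rot'][1],s['tool_rot'][0])))
for d in(-.03,-.01,): print(d,target(d),units(target(d)-s['tcp_pos'],s['tool_rot']))
M=np.array([.606,.207,.1365]);a=axis(-163.9,35)
print('mouth px',wproj(M,c)); g=wproj(cyl(M,a,[(0,.0215)],96)[0],c); print(g.min(0),g.max(0))
x=-axis(-163.9,90); F=s['tcp_pos']+.0637*x-np.array([0,0,.1069]); print('foot px',wproj(F,c))
g=cv2.cvtColor(w,cv2.COLOR_RGB2GRAY)
for v in range(60,250,10): print(v,' '.join(f'{k:3d}' for k in g[v,215:350:5]))
```

```text
[0.527  0.1695 0.2782] 15.7 16.0165499298596
-0.03 [0.5255 0.1838 0.266 ] [ 0.0829 -0.4717  0.4066]
-0.01 [0.5365 0.1869 0.2496] [ 0.465  -0.4724  0.9529]
mouth px [[263.9835 105.0585]]
[238.9712  83.475 ] [289.121  124.9507]
foot px [[280.3465 132.6686]]
60 157 155 157 157 146 148 138 131 122  98  93  93 106 118 102 115 145 150 139 142 141 139 141 143 150 148 152
70 164 162 162 158 143 145  95 128 164 164 159 154 142 115  75  96 148 151 135 145 143 142 139 141 144 143 146
80 170 172 174 171 149 114 126 157 167 174 170 157 140 131 112  94 147 150 141 156 159 155 155 151 146 145 144
90 152 152 156 168 144 122 110 111 121 142 158 154 142 142 118 115 145 151 147 155 155 156 160 160 158 160 157
100 160 163 164 160 149 166 101  97 115 126 136 139 138 130 130 140 145 146 146 164 161 164 160 160 159 158 160
110 165 164 159 161 142 147 131 116 127 134 144 144 141 137 164 142 139 147 144 170 168 169 168 166 165 163 164
120 155 156 169 172 155 144 145 147 163 167 168 169 150 134 142 141 145 148 141 156 160 165 169 170 169 169 164
130 156 152 150 149 141 145 146 145 144 145 142 103 110 105  98 
[... 579 characters left out ...]
 169 162 158 158 159  93  79
190 156 155 159 165 172 169 168 169 166 165 165 113 112 112 107  91 154 165 169 173 171 167 164 165 165 167 170
200 172 169 166 164 162 160 160 163 166 168 168 109 111 114 107  90 165 164 162 164 161 157 156 158 167 171 173
210 169 168 171 171 175 174 175 173 169 170 167 108 109 112 109  94 162 170 168 167 170 169 168 169 163 164 166
220 169 171 175 176 177 175 173 172 170 169 171 109 113 112 108  94 157 167 166 166 165 167 171 169 167 171 169
230 158 154 153 153 152 151 150 153 152 144 142 107 112 110 106  94 150 171 175 176 177 174 174 171 168 168 166
240 165 141 139 146 149 149 147 149 145 146 146 108 114 115 106  92 130 165 174 176 174 175 173 172 169 174 177
```

Run:
```python
from plan import *
c=load('w7.json'); w=cv2.imread('pics/w7.png'); T=np.array([.527,.1695,.2782]); 
# saturation: wood vs grey
hsv=cv2.cvtColor(w,cv2.COLOR_BGR2HSV)
for v in range(112,150,2): print(v,w[v,281].tolist(),hsv[v,262:302:3,1].tolist())
for t in (26,27.5,29.4):
    a=axis(-163.9,t); P=T+np.array([0,0,.0173])+.0009*axis(-163.9,90); g=[wproj(r,c) for r in cyl(P-.14*a,a,[(0,.01),(.02,.01)],96)]
    print(t,g[0].min(0),g[0].max(0),g[1].min(0),g[1].max(0))
M=np.array([.606,.207,.1365]);a=axis(-163.9,35)
print((wproj(cyl(M,a,[(0,.019)],96)[0],c).max(0)))
g=cv2.cvtColor(w,cv2.COLOR_BGR2GRAY)
for u in (250,257,263): print(u,g[70:135:1,u].tolist())
```

```text
112 [141, 153, 150] [21, 17, 21, 19, 17, 19, 19, 19, 15, 23, 22, 22, 22, 22]
114 [157, 169, 166] [17, 17, 17, 20, 15, 20, 19, 18, 21, 24, 20, 19, 25, 23]
116 [155, 161, 158] [17, 15, 15, 15, 15, 15, 12, 16, 20, 22, 24, 19, 25, 23]
118 [153, 151, 141] [15, 13, 13, 16, 13, 8, 17, 22, 23, 23, 21, 22, 20, 21]
120 [136, 138, 133] [13, 14, 15, 11, 10, 12, 9, 11, 19, 22, 22, 24, 20, 23]
122 [82, 104, 122] [10, 11, 15, 18, 8, 51, 78, 75, 28, 16, 22, 24, 22, 23]
124 [73, 102, 122] [24, 25, 24, 7, 75, 102, 105, 105, 100, 33, 17, 24, 21, 22]
126 [70, 99, 122] [20, 19, 17, 63, 102, 106, 103, 107, 102, 95, 8, 24, 20, 23]
128 [71, 101, 122] [24, 22, 6, 105, 104, 107, 101, 98, 102, 104, 48, 21, 22, 21]
130 [71, 102, 123] [21, 24, 17, 106, 110, 105, 105, 106, 107, 102, 76, 18, 21, 23]
132 [72, 103, 126] [22, 20, 39, 105, 107, 106, 102, 108, 106, 106, 94, 13, 22, 23]
134 [95, 130, 149] [24, 21, 49, 105, 103, 98, 95, 98, 103, 102, 103, 7, 33, 23]
136 [102, 139, 159] [21, 19, 62, 105, 93, 87, 90, 90, 93, 97, 100, 11, 36, 22]
138 [93, 128, 147] [23, 20, 66, 97, 91, 93, 95, 96, 96, 96, 102, 15, 23, 22]
1
[... 955 characters left out ...]
 145, 146, 145, 145, 146, 143, 145, 145]
257 [163, 166, 165, 161, 161, 164, 162, 159, 161, 161, 169, 181, 185, 183, 185, 185, 184, 176, 159, 137, 125, 125, 124, 125, 126, 125, 126, 126, 125, 121, 119, 120, 121, 119, 119, 122, 129, 128, 130, 130, 128, 133, 132, 138, 137, 140, 141, 140, 152, 162, 165, 157, 146, 147, 147, 143, 145, 147, 144, 145, 144, 145, 146, 147, 146]
263 [161, 159, 160, 159, 161, 158, 160, 158, 158, 165, 176, 184, 183, 183, 184, 186, 184, 182, 180, 173, 157, 144, 138, 136, 137, 138, 138, 139, 137, 137, 133, 131, 132, 133, 131, 132, 135, 135, 137, 137, 138, 141, 142, 148, 148, 146, 147, 149, 151, 159, 168, 165, 154, 149, 145, 146, 145, 145, 146, 146, 144, 145, 146, 146, 145]
```

```bash
sed -i 's/M=(.606,.207,.1365)/M=(.608,.2075,.136)/' plan.py
python3 - <<'E'
from plan import *
s=manip.sense(); print(s['tcp_pos'],s['t'])
for d in(-.03,-.01,.02): print(d,target(d),units(target(d)-s['tcp_pos'],s['tool_rot']))
E
```

```text
[0.527  0.1695 0.2782] 15.7
-0.03 [0.5275 0.1843 0.2655] [ 0.1516 -0.4693  0.4233]
-0.01 [0.5385 0.1874 0.2491] [ 0.5337 -0.47    0.9696]
0.02 [0.5551 0.1922 0.2245] [ 1.1068 -0.471   1.789 ]
```

drive_tool:
  motion:
    - [[4, 0.1, -0.3, 0.2, 0], [4, 0.15, -0.47, 0.42, 0], [4, 0.34, -0.47, 0.69, 0], [4, 0.53, -0.47, 0.97, 0], [4, 0.53, -0.47, 0.97, 0], [4, 0.53, -0.47, 0.97, 0]]

```text
t: 16.3
tcp_pos: [0.5379, 0.1884, 0.2481]
tool_rot: [0.99, 0.14, -0.001, 0.0]
force: [-0.6, 0.4, -0.3]
finger_gap: 0.138
gripper_force: 87.6
```

drive_tool:
  motion:
    - [[4, 0.1, 0, 0.14, 0], [4, 0.19, 0, 0.27, 0], [4, 0.29, 0, 0.41, 0], [4, 0.38, 0, 0.55, 0], [4, 0.48, 0, 0.68, 0], [4, 0.57, 0, 0.82, 0], [4, 0.57, 0, 0.82, 0]]

```text
t: 17.0
tcp_pos: [0.5543, 0.1932, 0.2234]
tool_rot: [0.99, 0.14, -0.001, 0.0]
force: [-0.9, 0.8, -0.7]
finger_gap: 0.141
gripper_force: 87.6
```

Run:
```python
from plan import *
s=manip.sense(); print(s['tcp_pos'],s['t'],s['force'],s['ft_torque'])
for d in(.02,.03,.05): print(d,target(d),units(target(d)-s['tcp_pos'],s['tool_rot']))
```

```text
[0.5543 0.1932 0.2234] 17.0 [-0.8856  0.8247 -0.744 ] [-0.0681  0.0007  0.028 ]
0.02 [0.5551 0.1922 0.2245] [ 0.014   0.0389 -0.0373]
0.03 [0.5606 0.1938 0.2163] [0.2055 0.039  0.2355]
0.05 [0.5716 0.197  0.1999] [0.5885 0.0391 0.7812]
```

drive_tool:
  motion:
    - [[4, 0.1, 0.03, 0.12, 0], [4, 0.2, 0.03, 0.24, 0], [4, 0.29, 0.03, 0.37, 0], [4, 0.39, 0.03, 0.5, 0], [4, 0.48, 0.03, 0.63, 0], [4, 0.57, 0.03, 0.77, 0], [4, 0.57, 0.03, 0.77, 0]]

```text
t: 17.7
tcp_pos: [0.5713, 0.1971, 0.2007]
tool_rot: [0.99, 0.14, -0.0, -0.0]
force: [-0.8, -0.6, -0.5]
finger_gap: 0.14
gripper_force: 87.8
```

drive_tool:
  motion:
    - [[4, 0.08, 0, 0.11, 0], [4, 0.15, 0, 0.22, 0], [4, 0.23, 0, 0.33, 0], [4, 0.31, 0, 0.44, 0], [4, 0.38, 0, 0.55, 0], [4, 0.38, 0, 0.55, 0]]

```text
t: 18.3
tcp_pos: [0.5824, 0.2004, 0.1839]
tool_rot: [0.99, 0.14, 0.0, -0.0]
force: [-0.2, -0.5, 0.1]
finger_gap: 0.142
gripper_force: 87.7
```

```bash
cat > st.py <<'E'
from plan import *
s=manip.sense(); a=axis(-163.9,35); h=axis(-163.9,90);p=np.cross(a,np.cross(h,a))
e=s['tcp_pos']-target(0,off=0); y=np.cross(a,h)
print(s['tcp_pos'],s['t'],'d',-e@a,'off p',e@p,'lat',e@y,'F',s['force'],'along',-s['force']@-a,'gap',s['finger_gap'])
E
python3 st.py
```

```text
[0.5824 0.2004 0.1839] 18.3 d 0.06958619116966866 off p 0.0027871556720993965 lat -0.00020504159133677598 F [-0.1831 -0.5408  0.0717] along 0.24561447809742581 gap 0.14205832249944386
```

drive_tool:
  motion:
    - [[4, 0.04, 0, 0.055, 0], [4, 0.08, 0, 0.11, 0], [4, 0.12, 0, 0.165, 0]]

```text
t: 18.6
tcp_pos: [0.5854, 0.2013, 0.1796]
tool_rot: [0.99, 0.14, -0.0, 0.0]
force: [-1.5, -0.7, 3.2]
finger_gap: 0.138
gripper_force: 87.8
```

drive_tool:
  motion:
    - [[4, 0.04, 0, 0.055, 0], [4, 0.08, 0, 0.11, 0]]

```text
t: 18.8
tcp_pos: [0.5864, 0.2015, 0.1777]
tool_rot: [0.99, 0.14, -0.002, 0.0]
force: [-9.8, -2.8, 20.9]
finger_gap: 0.138
gripper_force: 88.7
```

```bash
python3 st.py
```

```text
[0.5864 0.2015 0.1777] 18.8 d 0.07708480446983963 off p 0.0029614462398075622 lat -0.00021274271712291674 F [-9.8411 -2.7786 20.9051] along 22.989679747163148 gap 0.13848596343274633
```

drive_tool:
  motion:
    - [[4, 0.01, 0, 0.02, 0], [4, 0.02, 0, 0.03, 0], [4, 0.02, 0, 0.03, 0], [4, 0.02, 0, 0.03, 0], [4, 0.02, 0, 0.03, 0]]

```text
t: 19.3
tcp_pos: [0.5866, 0.2016, 0.1779]
tool_rot: [0.99, 0.14, -0.001, 0.0]
force: [-9.8, -2.2, 16.9]
finger_gap: 0.144
gripper_force: 88.9
```

```bash
python3 st.py
python3 - <<'E'
from h import *
import json
c=manip.camera_model('wrist'); w=snap('wrist','w8')
json.dump({k:np.array(v).tolist() for k,v in c.items()},open('w8.json','w'))
E
```

```text
[0.5866 0.2016 0.1779] 19.3 d 0.07703904112819074 off p 0.002720320759296062 lat -0.00022210665996629658 F [-9.8015 -2.2168 16.9077] along 19.603996417751233 gap 0.14426721364454875
```

drive_tool:
  motion:
    - [[4, 0.02, 0, 0.03, 0], [4, 0.04, 0, 0.055, 0], [4, 0.04, 0, 0.055, 0], [4, 0.04, 0, 0.055, 0]]
  squeeze: 110

```text
t: 19.75
tcp_pos: [0.5867, 0.2016, 0.1778]
tool_rot: [0.99, 0.141, -0.002, 0.001]
force: [-13.6, -4.6, 25.0]
finger_gap: 0.135
gripper_force: 107.2
```

```bash
python3 st.py
python3 - <<'E'
from h import *
w=cv2.imread('pics/sc7.png'); s=manip.snapshot('scene')[:,:,::-1]; cv2.imwrite('pics/sc8.png',s)
# brightness profile along tube axis in scene view: tablets vs empty glass
M=np.array([.607,.207,.1365]);a=axis(-163.9,35); side=np.cross(a,axis(-163.9,90))
for d in range(0,125,5):
    o=[]
    for im in (w,s):
        u,v=proj('scene',M-a*d/1000); o.append(im[int(round(v)),int(round(u))].tolist())
    print(d,round(float(u)),round(float(v)),o)
E
```

```text
[0.5867 0.2016 0.1778] 19.75 d 0.07721479597489847 off p 0.002680161350380933 lat -0.00023055857710087974 F [-13.5921  -4.5881  25.0471] along 28.73750692027337 gap 0.13527493865133164
0 309 260 [[171, 199, 215], [111, 159, 199]]
5 309 262 [[170, 191, 204], [148, 179, 198]]
10 308 263 [[171, 190, 200], [145, 176, 196]]
15 308 265 [[168, 187, 197], [148, 177, 198]]
20 307 266 [[168, 187, 197], [145, 175, 196]]
25 307 268 [[170, 187, 198], [148, 178, 197]]
30 307 270 [[114, 130, 141], [110, 128, 140]]
35 306 271 [[100, 116, 126], [99, 114, 123]]
40 306 273 [[117, 134, 145], [111, 130, 142]]
45 305 274 [[166, 187, 201], [139, 168, 187]]
50 305 276 [[186, 204, 218], [149, 179, 199]]
55 304 278 [[169, 188, 203], [145, 177, 196]]
60 304 279 [[175, 196, 208], [148, 179, 196]]
65 303 281 [[169, 189, 203], [146, 173, 194]]
70 303 282 [[176, 195, 208], [146, 175, 194]]
75 303 284 [[169, 188, 202], [147, 176, 195]]
80 302 286 [[178, 197, 209], [187, 207, 219]]
85 302 287 [[172, 191, 205], [183, 202, 214]]
90 301 289 [[174, 193, 207], [178, 197, 210]]
95 301 290 [[168, 185, 199], [184, 201, 214]]
100 300 292 [[134, 152, 162], [133, 150, 162]]
105 300 293 [[99, 115, 125], [100, 116, 125]]
110 299 295 [[99, 115, 124], [100, 116, 125]]
115 299 297 [[182, 201, 211], [170, 190, 204]]
120 299 298 [[187, 204, 214], [182, 202, 214]]
```

drive_tool:
  motion:
    - [[4, -0.1, 0, -0.14, 0], [4, -0.3, 0, -0.42, 0], [4, -0.55, 0, -0.78, 0], [4, -0.85, 0, -1.2, 0], [4, -1.15, 0, -1.64, 0], [4, -1.45, 0, -2.07, 0], [4, -1.75, 0, -2.5, 0], [4, -2.05, 0, -2.95, 0], [4, -2.1, 0, -3.4, 0], [4, -2.1, 0, -3.8, 0]]

```text
t: 20.8
tcp_pos: [0.5284, 0.1848, 0.2894]
tool_rot: [0.99, 0.14, 0.0, -0.0]
force: [1.0, -0.1, -0.4]
finger_gap: 0.136
gripper_force: 107.1
```

```bash
cat > foot.py <<'E'
from plan import *
import sys
for _ in range(3): manip.snapshot('top')
c=manip.camera_model('wrist'); w=manip.snapshot('wrist'); s=manip.sense(); T=s['tcp_pos']
az=2*np.degrees(np.arctan2(s['tool_rot'][1],s['tool_rot'][0])); print(T,'xaz',az,s['force'],s['t'])
sat=cv2.cvtColor(w,cv2.COLOR_RGB2HSV)[:,:,1]; print(sat[90:150:2,281].tolist()); print(cv2.cvtColor(w,cv2.COLOR_RGB2GRAY)[90:150:2,281].tolist())
for t in (26,27.5,29,31):
    a=axis(az-180,t); P=T+np.array([0,0,.0173])+.0009*axis(az-180,90); g=[wproj(r,c) for r in cyl(P-.14*a,a,[(0,.01),(.02,.01)],96)]
    print(t,'end v',g[0].min(0)[1])
E
python3 foot.py
```

```text
[0.529  0.1849 0.2881] xaz 16.111797979416895 [-0.6869  0.0066 -0.9802] 21.0
[18, 18, 22, 20, 21, 21, 18, 18, 22, 22, 19, 19, 18, 18, 19, 32, 90, 107, 107, 108, 104, 102, 94, 90, 98, 105, 109, 108, 107, 104]
[154, 152, 140, 141, 141, 143, 143, 143, 139, 139, 135, 134, 138, 141, 142, 136, 109, 103, 103, 104, 107, 110, 128, 141, 128, 116, 111, 116, 113, 112]
26 end v 126.67176402454064
27.5 end v 122.54990117382646
29 end v 118.43020828123747
31 end v 112.94083503306985
```

Run:
```python
from plan import *
s=manip.sense(); print(units(np.array([.609,-.2751,.285])-s['tcp_pos'],s['tool_rot']))
```

```text
[-1.6941 15.4716  0.1028]
```

drive_tool:
  motion:
    - [[4, -0.05, 0.4, -0.1, 0], [4, -0.15, 1.3, -0.3, 0], [4, -0.3, 2.6, -0.3, -0.2], [4, -0.45, 4.0, -0.3, -0.4], [4, -0.6, 5.5, -0.3, -0.6], [4, -0.77, 7.0, -0.3, -0.8], [4, -0.93, 8.5, -0.3, -1.0], [4, -1.1, 10.0, -0.3, -1.15], [4, -1.26, 11.5, -0.3, -1.15], [4, -1.4, 12.8, -0.3, -1.15]]

```text
t: 22.0
tcp_pos: [0.5947, -0.199, 0.2958]
tool_rot: [0.976, 0.218, -0.001, -0.0]
force: [1.2, -0.0, -0.8]
finger_gap: 0.137
gripper_force: 107.1
```

drive_tool:
  motion:
    - [[4, -0.3, 1.0, 0.1, 0], [4, -0.5, 1.8, 0.2, 0], [4, -0.6, 2.2, 0.2, 0], [4, -0.6, 2.3, 0.2, 0], [4, -0.6, 2.3, 0.2, 0], [4, -0.6, 2.3, 0.2, 0]]

```text
t: 22.6
tcp_pos: [0.6082, -0.2643, 0.2909]
tool_rot: [0.976, 0.22, -0.0, -0.0]
force: [0.2, 0.2, -1.1]
finger_gap: 0.137
gripper_force: 107.2
```

```bash
python3 foot.py
python3 - <<'E'
from plan import *
s=manip.sense(); print(s['tcp_pos'],units(np.array([.609,-.2751,.285])-s['tcp_pos'],s['tool_rot']))
E
```

```text
[ 0.6085 -0.2646  0.2912] xaz 25.39627610055657 [ 0.2368 -0.2402 -0.87  ] 22.8
[28, 26, 27, 24, 27, 28, 26, 28, 27, 26, 25, 25, 26, 27, 28, 30, 82, 109, 99, 106, 102, 107, 93, 93, 96, 105, 108, 104, 107, 102]
[177, 207, 207, 208, 207, 206, 208, 209, 207, 207, 210, 210, 208, 208, 205, 173, 113, 103, 106, 104, 106, 107, 130, 138, 125, 114, 112, 116, 112, 114]
26 end v 125.57289942895507
27.5 end v 121.4285533482221
29 end v 117.2860204996847
31 end v 111.765610334408
[ 0.6085 -0.2646  0.2912] [-0.1351  0.325   0.2064]
```

drive_tool:
  motion:
    - [[4, -0.1, 0.2, 0.1, 0], [4, -0.14, 0.33, 0.2, 0], [4, -0.14, 0.33, 0.5, 0], [4, -0.14, 0.33, 1.1, 0], [4, -0.14, 0.33, 1.7, 0], [4, -0.14, 0.33, 2.3, 0], [4, -0.14, 0.33, 2.9, 0], [4, -0.14, 0.33, 3.3, 0], [4, -0.14, 0.33, 3.5, 0], [4, -0.14, 0.33, 3.5, 0]]

```text
t: 23.8
tcp_pos: [0.6084, -0.2762, 0.1847]
tool_rot: [0.976, 0.219, -0.001, -0.001]
force: [0.2, -0.2, -0.3]
finger_gap: 0.133
gripper_force: 107.2
```

drive_tool:
  motion:
    - [[4, 0, 0, 0.2, 0], [4, 0, 0, 0.5, 0], [4, 0, 0, 0.8, 0], [4, 0, 0, 1.0, 0], [4, 0, 0, 1.2, 0], [4, 0, 0, 1.3, 0], [4, 0, 0, 1.3, 0]]

```text
t: 24.5
tcp_pos: [0.6086, -0.2763, 0.1461]
tool_rot: [0.976, 0.219, -0.0, -0.0]
force: [-0.1, 0.9, 0.0]
finger_gap: 0.133
gripper_force: 107.2
```

drive_tool:
  motion:
    - [[4, 0, 0, 0.08, 0], [4, 0, 0, 0.16, 0], [4, 0, 0, 0.24, 0], [4, 0, 0, 0.32, 0], [4, 0, 0, 0.38, 0], [4, 0, 0, 0.38, 0]]

```text
t: 25.1
tcp_pos: [0.6086, -0.2763, 0.135]
tool_rot: [0.976, 0.219, -0.0, -0.0]
force: [0.1, -0.6, -0.7]
finger_gap: 0.132
gripper_force: 107.2
```

drive_tool:
  motion:
    - [[4, 0, 0, 0.03, 0], [4, 0, 0, 0.06, 0], [4, 0, 0, 0.06, 0]]

```text
t: 25.4
tcp_pos: [0.6088, -0.2764, 0.1335]
tool_rot: [0.976, 0.219, -0.0, -0.0]
force: [0.2, 0.7, -0.0]
finger_gap: 0.137
gripper_force: 107.2
```

drive_tool:
  motion:
    - [[4, 0, 0, 0.03, 0], [4, 0, 0, 0.06, 0], [4, 0, 0, 0.06, 0]]
  squeeze: 40

```text
t: 25.7
tcp_pos: [0.6091, -0.2765, 0.1319]
tool_rot: [0.976, 0.219, 0.0, 0.0]
force: [-0.2, 0.1, -0.4]
finger_gap: 0.141
gripper_force: 107.1
```

drive_tool:
  motion:
    - [[4, 0, 0, 0.03, 0], [4, 0, 0, 0.06, 0], [4, 0, 0, 0.06, 0]]

```text
t: 26.0
tcp_pos: [0.6093, -0.2766, 0.131]
tool_rot: [0.976, 0.219, 0.001, 0.0]
force: [-0.2, 1.1, 5.5]
finger_gap: 0.137
gripper_force: 107.1
```

drive_tool:
  motion:
    - [[12, 0, 0, -0.02, 0], [14, 0, 0, -0.02, 0], [15, 0, 0, -0.02, 0], [16, 0, 0, -0.02, 0], [18, 0, 0, -0.02, 0], [22, 0, 0, -0.02, 0], [30, 0, 0, -0.02, 0], [40, 0, 0, -0.02, 0], [55, 0, 0, -0.02, 0], [60, 0, 0, -0.02, 0]]
  squeeze: 20

```text
t: 27.0
tcp_pos: [0.6088, -0.2764, 0.1306]
tool_rot: [0.976, 0.219, -0.0, 0.0]
force: [0.3, -0.4, 0.1]
finger_gap: 0.701
gripper_force: 0.0
```

drive_tool:
  motion:
    - [[60, 0, 0, -0.2, 0], [60, 0, 0, -0.7, 0], [60, 0, 0, -1.5, 0], [60, 0, 0, -2.5, 0], [60, 0, 0, -3.6, 0], [60, 0, 0, -4.7, 0], [60, -0.4, 0, -5.5, 0], [60, -1.2, 0, -5.7, 0], [60, -2.2, 0, -5.7, 0], [60, -2.7, 0, -5.7, 0]]

```text
t: 28.0
tcp_pos: [0.5342, -0.3118, 0.3036]
tool_rot: [0.976, 0.219, 0.0, 0.001]
force: [-0.5, 0.5, -0.3]
finger_gap: 0.703
gripper_force: 0.0
```

Run:
```python
from plan import *
for _ in range(4): manip.snapshot('top')
s=manip.sense(); print(s['t'],s['tcp_pos'],s['force'],s['finger_gap'],s['gripper_force'])
c=manip.camera_model('wrist'); w=snap('wrist','w9')[:,:,::-1]; sc=snap('scene','sc9'); t9=snap('top','top9')
# expected pixels of stick top, jar rim, cap knob; compare with the first measurement
print('stick top exp',wproj([.5915,-.2813,.1797],c),'jar rim',wproj([.6435,-.257,.11],c),'cap knob top',wproj([.4794,-.239,.061],c))
def wood(im,x0,y0,x1,y1):
    h=cv2.cvtColor(im,cv2.COLOR_BGR2HSV)[y0:y1,x0:x1]; m=((h[:,:,1]>80)&(h[:,:,2]>60)).astype(np.uint8)
    n,l,st,ce=cv2.connectedComponentsWithStats(m)
    return [(st[i].tolist(),ce[i].round(1).tolist()) for i in range(1,n) if st[i,4]>150]
u,v=wproj([.62,-.27,.12],c)[0].astype(int); print(u,v)
print(wood(w,max(0,u-60),max(0,v-80),u+60,v+60))
a,b=cv2.imread('pics/scene0.png'),sc[:,:,::-1]
d=cv2.absdiff(a,np.ascontiguousarray(b)).max(2)
for nm,(x0,y0,x1,y1) in dict(jar=(180,165,212,230),brush=(203,205,228,240),tin=(228,208,258,240),lowjar=(200,248,226,278),flask=(138,160,165,212),carton=(185,148,228,180),tube=(280,245,330,325),dustpan=(350,265,460,375),spray=(143,120,170,185)).items(): print(nm,d[y0:y1,x0:x1].mean().round(1),int((d[y0:y1,x0:x1]>40).sum()))
```

```text
28.2 [ 0.5361 -0.3111  0.302 ] [-0.0323 -0.1603 -0.3559] 0.703735685414119 0.0
stick top exp [[276.4711 133.3523]] jar rim [[277.8287  74.7117]] cap knob top [[208.4689 198.146 ]]
279 99
[([83, 0, 37, 45, 608], [105.3, 18.0]), ([0, 7, 6, 89, 411], [1.9, 54.8]), ([95, 37, 25, 74, 551], [111.9, 70.7]), ([55, 39, 15, 82, 955], [62.1, 81.5]), ([105, 111, 15, 29, 223], [113.4, 126.1])]
jar 6.1 40
brush 3.7 0
tin 3.6 0
lowjar 2.6 0
flask 2.5 0
carton 3.1 0
tube 5.3 67
dustpan 2.2 0
spray 2.4 0
```

```bash
python3 -c "
from station import manip
print(manip.sense()['qd'].round(3)); print(manip.sign_off())"
```

```text
[ 0.002  0.005  0.003 -0.003 -0.001 -0.   ]
the job is handed in; nothing more can be done
None
```

I finished the job and handed it in at about 28 s of the 72 s; no verdict came back. The cap is flat in the cup, the tablets are pressed to the tube's bottom with about 20–29 N, the pusher is back foot-down in the jar, and the tube is open.

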